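Wedge the sprung cupboard door shut

ROBOT

A 6-joint arm with a two-finger parallel gripper is mounted at the origin on the work surface. World frame = base frame: x ahead of the robot, y to its left, z up, the work surface at z = 0. Lengths are in m, angles in rad, forces in N, time in s.
With the tool pointing down it reaches from about 0.25 to 0.775 m from the base axis. Payload 4 kg.
Tool frame: the origin (TCP) lies at the very end of the fingers, on their centre line; the grasp point (between the pads) lies 19 mm behind it; y points along the fingers, x is the direction in which the jaws open and shut, and the axes are right-handed (so a half turn about y gives the same grasp; the last joint's range is limited). The gripper opens to 94 mm and grips with 3 to 60 N. Pads are 16 mm wide; open, the fingers measure 119 mm over their backs; the gripper's body (75 mm by 177 mm) begins 78 mm behind the grasp point.
Start: joints at [-1.275, 0.087, 1.371, -0, 1.684, -0.103], TCP at [0.214, -0.507, 0.206] pointing down, gripper open.
Joint ranges: [-3.1, 3.1], [-0.76, 2.03], [0.27, 2.55], [-1.08, 4.22], [0.17, 2.65], [-2.57, 2.57]. Speed limits (rad/s): [2.79, 2.79, 3.14, 3.14, 3.14, 3.14].

INTERFACE

Orientations are given as [roll, pitch, yaw] about the fixed x, y, z axes, in that order (R = Rz(yaw) Ry(pitch) Rx(roll)).
In Python, from bench import robot gives the robot as it stands.
- The arm moves only by the shell command python3 -m handwheel 'ROWS' [OPENING]. ROWS is JSON, a list of rows, each an object with "delta_pos": the shift along the tool's x, y, z in mm, a list of three; "yaw": the turn about the tool's y in rad. A call has 1 to 12 rows; each row is the pose to reach, as a shift and turn from the pose commanded when the call began, along the tool's axes at that moment; what a row does not reach only later rows make up. A row lasts 1/10 s, in which the tool goes at most 50 mm and 8.59 degrees, less where a joint would pass 70% of its speed; a pose out of reach is approached as far as the arm can. A call with a gripper value outside its range is refused whole. OPENING is the closure in counts, from 0 (fully open) to 255 (shut), set as the call begins (- or left out, the last holds). The fingers move at their own pace and stop on an object; the grip force is fixed at half the most. Time passes only in rows, so rows that repeat a pose let the fingers close. It gives the time, the measured TCP pose, the force and the opening at its end, in the units of the state.
- robot.get_obs(): the state, without advancing time (a new reading comes with each control period).
- robot.snapshot(name): name is "scene" or "top" or "wrist"; returns a dict with "image" (400x640x3 uint8, red, green, blue), "fx", "fy", "cx", "cy" (pixels), "k1" (the pictures are not rectified: a ray, as slopes to the right and down, at radius r is drawn at 1 + k1 r^2 times it, then the intrinsics apply), "rvec" (rotation vector, rad) and "tvec" (3), from world to camera coordinates, as OpenCV has them. Camera axes: x right, y down, z forward; pixel columns grow to the right and rows downward; lengths in m; the calibration is good to about 2 mm. A picture is of the moment at which its call begins. There is no depth.
- robot.close_job(): hands the job in, once; it reports no verdict.
The state is a dict: "time": time; "joint_positions": joint angles; "qvel": joint speeds; "joint_torque": joint torques, N m; "tool_pos": TCP position; "ee_rot": TCP orientation; "wrist_force": force on the tool from outside, world axes, zero at the start; "wrist_torque": the same for the moment, N m; "width": finger opening in m.
Only numpy, scipy, OpenCV 4.12 (cv2) and the standard library are available. Lean on these libraries where they do the work, as an engineer would, in place of code of your own. Each camera call takes 0.05 s, during which the arm holds its last target.

TASK

The touch latch of the small medicine cupboard is worn out, so its door springs ajar. Pick up the rubber wedge, shut the door fully and tap the wedge, flat side down and thin end first, in under the door until it jams and the door stays shut by itself. Let go, and leave the tape roll, the cup and the jar on the cupboard where they are.

Things in the scene. Friction and masses are not known exactly. Their poses are not given: they have to be found in the camera images.
- cupboard: White cupboard fixed to the counter, 160 mm deep (its x), 240 mm wide (its y), 170 mm high, on four round feet (18 mm across, at x = -62 and +66 mm, y = -108 and +108 mm) with free space 24 mm high underneath. Origin: centre of its underside, at counter level. Its front faces its own -x, the front opening lies at x = -80 mm; z is up.
- door (a joint): The cupboard's door: upright white panel, no handle, 220 mm wide, 16 thick, 15 to 165 mm above the counter (15 mm gap below). Upright hinge at cupboard x = -80, y = +110 mm; free edge at the -y end. Value in rad: 0 = shut (firm stop; outer face at cupboard x = -96 mm), growing as it swings out to the cupboard's -x; starts at 0.4 to 0.6. No latch; shut, the spring pushes it open with 0.15 N m.
- door_foot_shut (a point): Point fixed to the cupboard: lower outer edge of the SHUT door, at cupboard x = -96, y = -50, z = 15 mm (60 mm in from the free edge). Axes as the cupboard's: x points inwards under the door.
- door_free_corner (a point): Lower outer corner of the door at its free edge, 15 mm above the counter; moves with the door. The door's underside is flat and does not give way upwards. About 0.7 N here keeps the door shut; let go, it springs out to about 0.5 rad.
- wedge: Dark rubber door wedge, 140 mm long (its x), 34 wide (its y), about 90 g, lying flat at first. Flat underside; the top slopes evenly from 29 mm high at the heel (x = -70 mm) to 5 mm at the thin tip (x = +70 mm). Origin: centre of the underside; z up. Held by its sides about 48 mm behind the origin it keeps a gripper clear of the door. Pushed in with 10 to 15 N it stays jammed by friction.
- wedge_tip (a point): Middle of the wedge's thin end, at underside level (wedge x = +70 mm); axes as the wedge's. The wedge is 15 mm high, and so meets the door's lower edge, 58 mm behind this point.
- tape_roll: Bystander: white paper tape roll, ring 68 mm across with a 38 mm hole, 25 mm high, lying flat. Origin: centre of its underside.
- pill_jar: Bystander: white jar, 50 mm across, 70 mm high, standing on top of the cupboard. Origin: centre of its underside.
- cup: Bystander: white cup, 66 mm across, 75 mm high. Origin: centre of its underside.
Not all that is in view belongs to the job. Several things look just like the wedge: the one meant starts farthest to the robot's left.

How it is judged:
On the way, in this order (a step that is already met when the one before it is completed fails the run):
1. the wedge has been picked up off the counter (height (world z) of wedge above 0.02 m), for 0.2 s.
2. the door is shut with the wedge's thin end under it (value of joint door below 0.035 rad and x of wedge_tip in the frame of door_foot_shut above 0.025 m and height (world z) of wedge_tip below 0.006 m), for 0.2 s.
At the end, for the whole second after the job is handed in: The door is shut to within 0.035 rad (2 degrees) and stays so; the wedge lies flat (within 0.12 rad) and at rest, its thin end more than 25 mm in past the shut door's outer face, and presses on the door with more than 0.5 N; the gripper has let go of it (value of joint door below 0.035 rad and x of wedge_tip in the frame of door_foot_shut above 0.025 m and angle between wedge's own z axis and vertical below 0.12 rad and contact force between wedge and cupboard above 0.5 N and linear speed of wedge below 0.01 m/s); the robot touches nothing.
It fails at once if the tape roll, the cup or the jar is displaced by more than 40 mm (distance of any of tape_roll, pill_jar, cup from where it was at the start of the episode above 0.04 m).
It also fails if it takes over 42 s, if anything falls off the work surface, if the arm or the gripper's body presses on something with over 40 N, if the wrist force passes 120 N, or if a joint passes its speed limit or range.

## Working session

There is one attempt and no reset: what is moved stays moved. The work goes in short steps, Python scripts to look and compute and a shell command to move; the robot and the scene stay as the last step left them, time stands still between calls to the robot, and variables do not carry over. Pictures are saved under pics/ and viewed, and the job is handed in when it is done.

```bash
mkdir -p pics; ls; cat > h.py <<'E'
import numpy as np, cv2
from bench import robot
def snap(n,f):
    s=robot.snapshot(n); cv2.imwrite('pics/'+f,cv2.cvtColor(s['image'],cv2.COLOR_RGB2BGR))
    np.savez('pics/'+f[:-4]+'.npz',**{k:v for k,v in s.items()}); return s
def ld(f): return dict(np.load('pics/'+f+'.npz'))
def K(s): return np.array([[s['fx'],0,s['cx']],[0,s['fy'],s['cy']],[0,0,1]],float),np.array([s['k1'],0,0,0,0],float)
def ray(s,px):
    k,d=K(s); u=cv2.undistortPoints(np.array([[px]],float),k,d)[0,0]
    R=cv2.Rodrigues(np.array(s['rvec'],float))[0]; t=np.array(s['tvec'],float).ravel()
    return -R.T@t, R.T@np.array([u[0],u[1],1.])
def onz(s,px,z):
    c,r=ray(s,px); return c+r*(z-c[2])/r[2]
def tri(a,pa,b,pb):
    c1,r1=ray(a,pa);c2,r2=ray(b,pb)
    l=np.linalg.lstsq(np.c_[r1,-r2],c2-c1,rcond=None)[0]
    p,q=c1+r1*l[0],c2+r2*l[1]; return (p+q)/2,np.linalg.norm(p-q)
def proj(s,P):
    k,d=K(s); return cv2.projectPoints(np.array(P,float).reshape(-1,3),np.array(s['rvec'],float),np.array(s['tvec'],float),k,d)[0][:,0]
E
python3 - <<'E'
from h import *
for n in('scene','top','wrist'): 
    s=snap(n,n+'0.png'); print(n,s['fx'],s['k1'],ray(s,(320,200)))
print(robot.get_obs())
E
```

```text
pics
scene 431.64467587152507 -0.008994686268921458 (array([ 0.79078118, -0.5920836 ,  0.89485187]), array([-0.2846853 ,  0.56677764, -0.77319951]))
top 434.6773147684281 0.005766322565018293 (array([ 0.43104828, -0.01283298,  1.35407176]), array([ 0.05863389, -0.00470508, -0.99830879]))
wrist 277.53427864742605 0.014108020569313788 (array([ 0.28197732, -0.47721606,  0.38352355]), array([-0.24152382, -0.09769992, -0.96547678]))
{'time': 0.15, 'joint_positions': array([-1.27510640e+00,  8.78166413e-02,  1.37187597e+00,  7.83326050e-06,
        1.68357863e+00, -1.03112210e-01]), 'qvel': array([-0.00336062, -0.00088589, -0.00420462,  0.00086657,  0.00123907,
        0.00053184]), 'joint_torque': array([ 1.37951196e-03, -3.40642333e+01, -3.02793717e+01,  7.18632736e-02,
        3.05109483e-02, -1.13946967e-04]), 'tool_pos': array([ 0.21344699, -0.50645502,  0.20457166]), 'ee_rot': array([-1.57061581,  0.00166887, -1.17199316]), 'wrist_force': array([-0.41786975, -0.54131844,  0.20851841]), 'wrist_torque': array([-0.01647091,  0.00020954,  0.02760692]), 'width': 0.09384439885080675}
```

View pics/scene0.png

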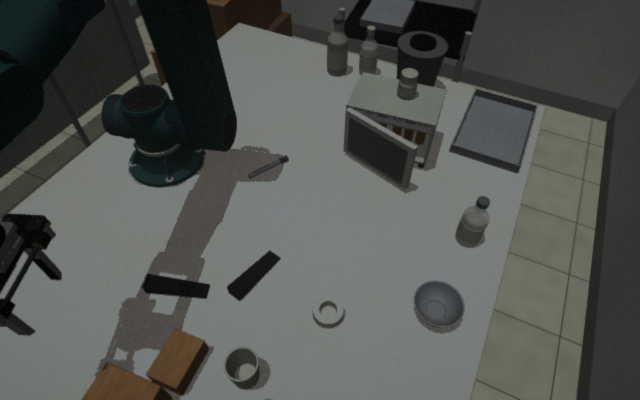

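View pics/top0.png

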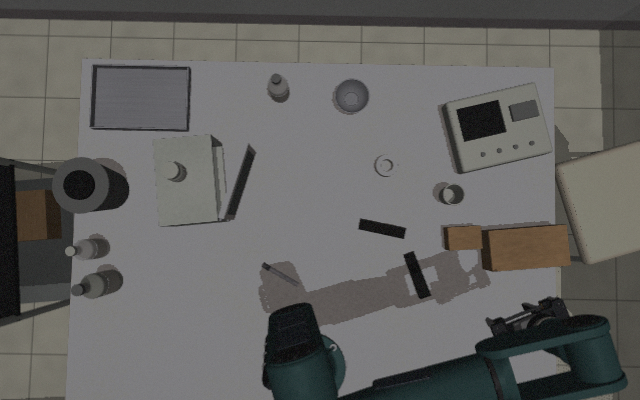

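View pics/wrist0.png

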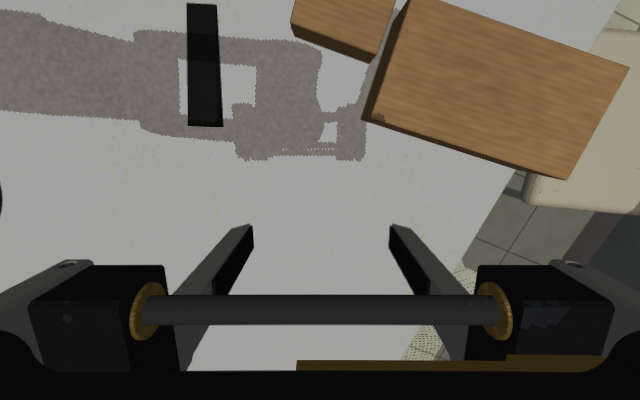

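Candidates for the wedge are the dark bars at top (382,228) / scene (255,274) and at top (417,275) / scene (176,286). The thin grey pen at top (280,272) is not one. World +y is left in the top view, so the wedge meant is the one at top (382,228). I'll check it in a close crop.

```bash
python3 - <<'E'
import cv2,numpy as np
t=cv2.imread('pics/top0.png');s=cv2.imread('pics/scene0.png')
a=cv2.resize(t[205:305,340:440],None,fx=4,fy=4,interpolation=cv2.INTER_CUBIC)
b=cv2.resize(s[240:340,190:290],None,fx=4,fy=4,interpolation=cv2.INTER_CUBIC)
cv2.imwrite('pics/c1.png',cv2.convertScaleAbs(np.hstack([a,b]),alpha=1.7))
a=cv2.resize(t[125:235,145:265],None,fx=5,fy=5,interpolation=cv2.INTER_CUBIC)
cv2.imwrite('pics/c2.png',cv2.convertScaleAbs(a,alpha=1.7))
b=cv2.resize(s[60:200,335:455],None,fx=4,fy=4,interpolation=cv2.INTER_CUBIC)
cv2.imwrite('pics/c3.png',cv2.convertScaleAbs(b,alpha=1.7))
E
```

```text
(no output)
```

View pics/c1.png

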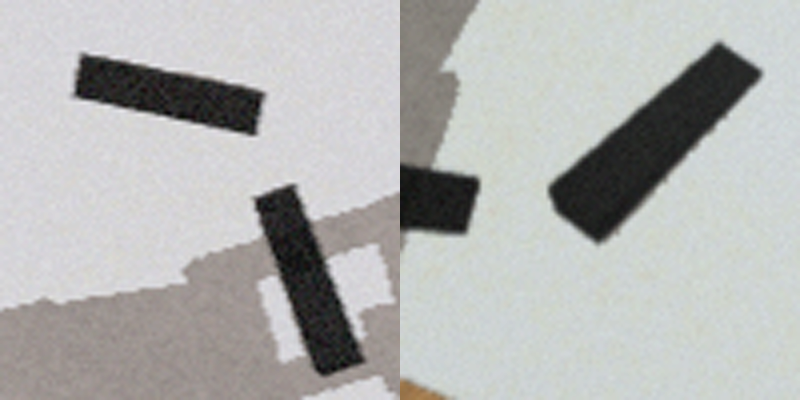

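View pics/c2.png

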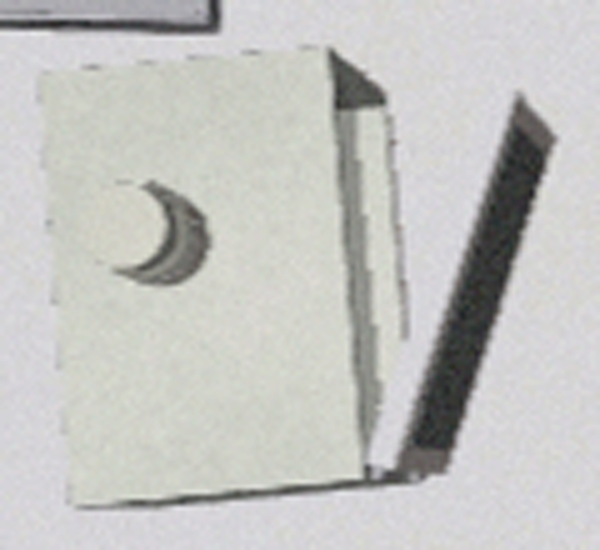

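View pics/c3.png

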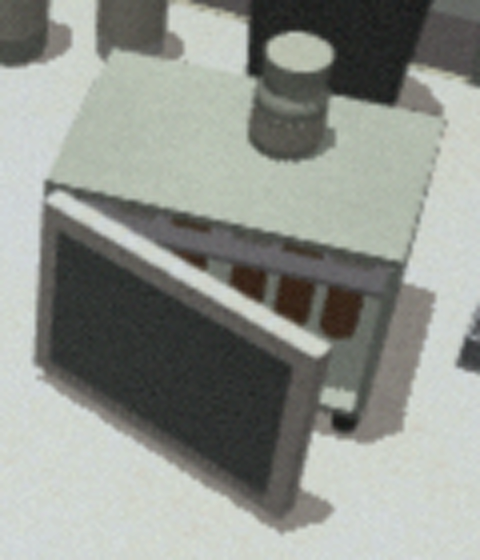

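```bash
cat >> h.py <<'E'
def fit(obs,x0):
    # obs: list (shot, model pt, pixel); planar pose x,y,yaw,dz
    from scipy.optimize import least_squares
    def f(p):
        c,s=np.cos(p[2]),np.sin(p[2]); o=[]
        for sh,m,px in obs:
            P=[p[0]+c*m[0]-s*m[1],p[1]+s*m[0]+c*m[1],m[2]+p[3]]
            o.append(proj(sh,P)[0]-px)
        return np.ravel(o)
    r=least_squares(f,x0); return r.x,r.fun.reshape(-1,2)
E
python3 - <<'E'
from h import *
np.set_printoptions(precision=4,suppress=True)
T,S=ld('top0'),ld('scene0')
print('wedge tri')
for a,b in [((360.6,218.5),(280.5,258.2)),((358.5,229.2),(269.5,250.5)),((404,238.8),(227,287.5))]: print(tri(T,a,S,b))
L=.07;W=.017
ob=[(T,(L,-W,.005),(360.6,218.5)),(T,(L,W,.005),(358.5,229.2)),(T,(-L,-W,.029),(406.5,228)),(T,(-L,W,.029),(404,238.8)),
(S,(L,W,.005),(269.5,250.5)),(S,(L,-W,.005),(280.5,258.2)),(S,(-L,W,.029),(227,287.5)),(S,(-L,W,0),(229.5,292)),(S,(-L,-W,0),(240,300.7))]
p,r=fit(ob,[.35,-.15,1.4,0]);print(p,p[2]*57.3);print(r)
print('cupboard')
c=[((153,139.4),(445.75,90.5)),((210.6,134.4),(436.25,125.5)),((218,221),(346.75,105.75)),((159,226),(362.5,73))]
for a,b in c: print(tri(T,a,S,b))
m=[(.08,-.12,.17),(-.08,-.12,.17),(-.08,.12,.17),(.08,.12,.17)]
ob=[(T,q,a) for q,(a,b) in zip(m,c)]+[(S,q,b) for q,(a,b) in zip(m,c)]
p,r=fit(ob,[.5,.4,1.5,0]);print(p,p[2]*57.3);print(r)
# bystander on table
for n,px in [('tape',(384,167)),('cup',(447,196)),('bottle',(278,92)),('bowl',(351,97)),('w2',(417,275)),('blk',(445,228)),('pen',(265,263)),('pen2',(298,285))]: print(n,onz(T,px,.02))
E
```

```text
wedge tri
(array([ 0.4573, -0.145 ,  0.0054]), np.float64(0.004544529556532958))
(array([ 0.4238, -0.1389,  0.0077]), np.float64(0.0038336950485000124))
(array([ 0.3976, -0.2754,  0.0288]), np.float64(0.00403810384594425))
[ 0.4281 -0.2092  1.3817  0.0022] 79.17224219141012
[[-0.758  -0.8592]
 [-0.8896 -0.8014]
 [-0.7401 -0.9037]
 [-0.4544 -0.7221]
 [-0.1298 -0.2085]
 [-0.4846 -0.6271]
 [-0.7237 -0.5446]
 [-1.0597  1.071 ]
 [-0.7225  0.7317]]
cupboard
(array([0.6589, 0.4444, 0.1689]), np.float64(0.001502514361854119))
(array([0.677 , 0.2866, 0.1715]), np.float64(0.004689503096441736))
(array([0.4401, 0.2595, 0.1691]), np.float64(0.005509927999358278))
(array([0.421 , 0.4187, 0.1679]), np.float64(0.00034199340797031824))
[ 0.5494  0.3525  1.6872 -0.001 ] 96.67715952332026
[[-0.6725 -0.4264]
 [-0.2423 -0.9228]
 [-0.3231 -0.6634]
 [ 0.0455 -0.0207]
 [ 0.0238 -0.2529]
 [-0.7892  0.872 ]
 [-1.3182  0.1138]
 [-0.1406 -0.2268]]
tape [ 0.6154 -0.2145  0.02  ]
cup [ 0.5297 -0.4091  0.02  ]
bottle [0.8436 0.1184 0.02  ]
bowl [ 0.8324 -0.1091  0.02  ]
w2 [ 0.2868 -0.319   0.02  ]
blk [ 0.4314 -0.4035  0.02  ]
pen [0.3135 0.1448 0.02  ]
pen2 [0.249  0.0426 0.02  ]
```

The crop confirms it: the left-hand bar has its thick heel at scene (234,294), towards −y, and its thin tip at (275,254), towards the cupboard. The door stands ajar with its hinge on the robot's side. I'm moving above the wedge grasp point for a close look.

```bash
python3 -m handwheel '[{"delta_pos":[-10,3,20],"yaw":-0.07},{"delta_pos":[-30,10,58],"yaw":-0.2},{"delta_pos":[-50,17,96],"yaw":-0.33},{"delta_pos":[-70,24,134],"yaw":-0.46},{"delta_pos":[-90,30,172],"yaw":-0.59},{"delta_pos":[-110,37,210],"yaw":-0.72},{"delta_pos":[-130,44,248],"yaw":-0.85},{"delta_pos":[-145,49,277],"yaw":-0.95},{"delta_pos":[-150,50,287],"yaw":-0.983},{"delta_pos":[-150,50,287],"yaw":-0.983},{"delta_pos":[-150,50,287],"yaw":-0.983}]' 0
python3 - <<'E'
from h import *
snap('wrist','w1.png');snap('scene','s1.png');o=robot.get_obs();print(o['time'],o['tool_pos'],o['ee_rot'])
E
```

```text
time: 1.25
tool_pos: [0.4193, -0.258, 0.1556]
ee_rot: [-1.572, 0.0, -0.191]
wrist_force: [0.1, -0.4, -0.3]
width: 0.0939
1.35 [ 0.41918911 -0.25850002  0.15578363] [-1.57167973e+00 -2.20911808e-04 -1.91712026e-01]
```

View pics/w1.png

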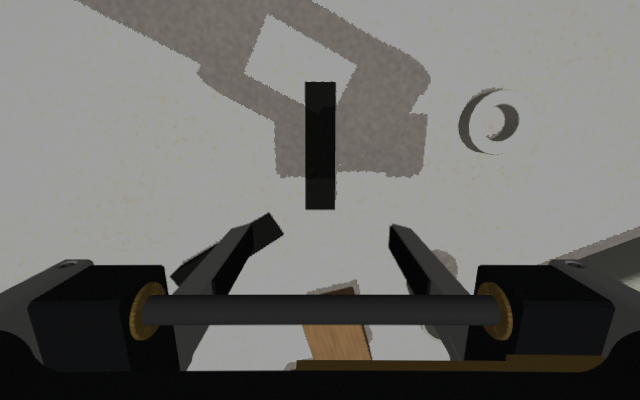

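View pics/s1.png

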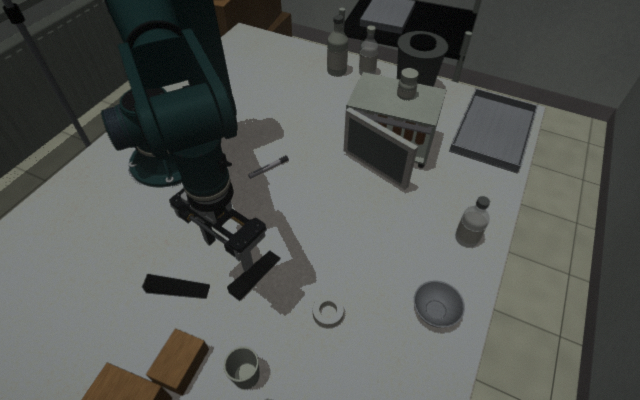

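The wrist view shows the wedge upright, with its tip edge at row 82 (columns 305–336) and its heel top edge at row 209. The roll is at (490,120), away from the path. I'm holding this against the fit.

```bash
python3 - <<'E'
from h import *
np.set_printoptions(precision=4,suppress=True)
T,S,W_=ld('top0'),ld('scene0'),ld('w1')
L=.07;W=.017
g=cv2.cvtColor(cv2.imread('pics/w1.png'),cv2.COLOR_BGR2GRAY)
for r in (90,120,160,200): 
    c=np.where(g[r,270:370]<45)[0]+270; print(r,c.min(),c.max())
c=np.where(g[60:230,320]<45)[0]+60;print(c.min(),c.max())
m=[(L,-W,.005),(L,W,.005),(-L,-W,.029),(-L,W,.029)]
c,s=np.cos(1.3817),np.sin(1.3817)
for a in m: print(a,proj(W_,[.4281+c*a[0]-s*a[1],-.2092+s*a[0]+c*a[1],a[2]])[0])
ob=[(T,m[0],(360.6,218.5)),(T,m[1],(358.5,229.2)),(T,m[2],(406.5,228)),(T,m[3],(404,238.8)),
(W_,m[0],(336,82)),(W_,m[1],(305,82)),(W_,m[2],(335.5,209.5)),(W_,m[3],(305.5,209.5))]
p,r=fit(ob,[.43,-.21,1.38,0]);print(p);print(r)
print('tri heel',tri(T,(404,238.8),W_,(305.5,209.5)),'tip',tri(T,(358.5,229.2),W_,(305,82)))
print('fingers',proj(W_,[.419,-.258,.02]))
print('jar',onz(T,(172,172),.24))
E
```

```text
90 306 334
120 306 334
160 306 334
200 306 333
82 208
(0.07, -0.017, 0.005) [335.5373  82.8254]
(0.07, 0.017, 0.005) [304.7217  82.8744]
(-0.07, -0.017, 0.029) [335.0917 210.5067]
(-0.07, 0.017, 0.029) [305.5945 210.5518]
[ 0.4282 -0.2086  1.38    0.0001]
[[-0.9849 -0.9256]
 [-1.132  -0.8889]
 [-1.0613 -0.9078]
 [-0.7916 -0.7479]
 [-0.3181  0.285 ]
 [-0.1555  0.2765]
 [-0.4812  0.5721]
 [ 0.0023  0.5684]]
tri heel (array([ 0.3951, -0.2824, -0.001 ]), np.float64(0.00040843943385232497)) tip (array([ 0.4238, -0.1387,  0.0199]), np.float64(0.003187124533684498))
fingers [[320.5199 191.5278]]
jar [0.5609 0.3644 0.24  ]
```

The fits agree to within 1 mm, and the heel height was 29 mm by scene and top triangulation. I'm descending 151 mm with a +3 mm shift forward, then gripping.

```bash
python3 -m handwheel '[{"delta_pos":[0,20,1]},{"delta_pos":[0,50,3]},{"delta_pos":[0,80,3]},{"delta_pos":[0,110,3]},{"delta_pos":[0,132,3]},{"delta_pos":[0,145,3]},{"delta_pos":[0,151,3]},{"delta_pos":[0,151,3]}]'
python3 -m handwheel '[{"delta_pos":[0,0,0]},{"delta_pos":[0,0,0]},{"delta_pos":[0,0,0]},{"delta_pos":[0,0,0]},{"delta_pos":[0,0,0]},{"delta_pos":[0,0,0]},{"delta_pos":[0,0,0]},{"delta_pos":[0,0,0]}]' 255
python3 - <<'E'
from h import *
snap('wrist','w2.png')
E
```

```text
invalid input at $[0]: expected keys delta_pos, yaw
invalid input at $[0]: expected keys delta_pos, yaw
```

View pics/w2.png

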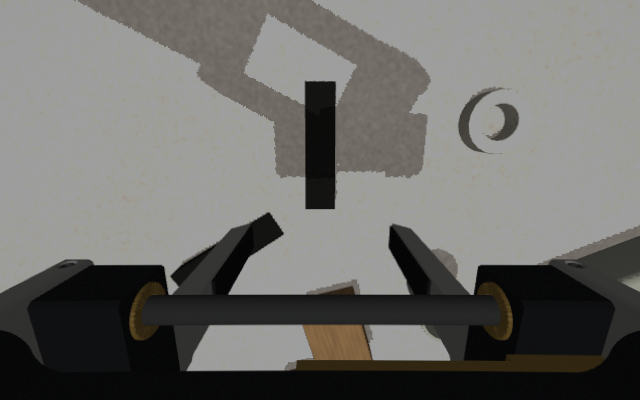

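Both calls were refused for missing the yaw key, so nothing moved. I'm repeating them with it.

```bash
python3 -m handwheel '[{"delta_pos":[0,20,1],"yaw":0},{"delta_pos":[0,50,3],"yaw":0},{"delta_pos":[0,80,3],"yaw":0},{"delta_pos":[0,110,3],"yaw":0},{"delta_pos":[0,132,3],"yaw":0},{"delta_pos":[0,145,3],"yaw":0},{"delta_pos":[0,151,3],"yaw":0},{"delta_pos":[0,151,3],"yaw":0},{"delta_pos":[0,151,3],"yaw":0}]'
python3 - <<'E'
from h import *
snap('wrist','w2b.png')
E
```

```text
time: 2.3
tool_pos: [0.4211, -0.2551, 0.0057]
ee_rot: [-1.572, -0.002, -0.189]
wrist_force: [-1.0, -0.5, -0.9]
width: 0.094
```

View pics/w2b.png

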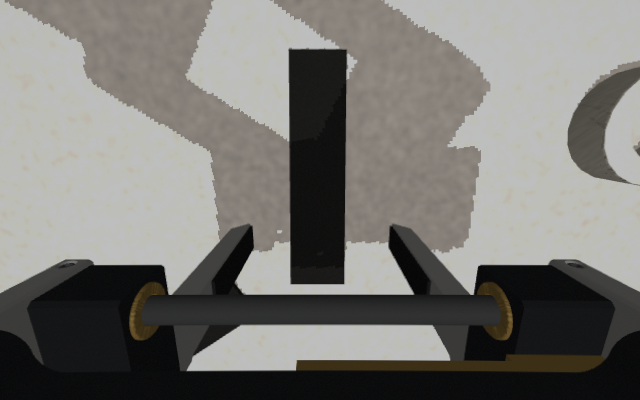

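The fingers, with tips at (245,232) and (395,232), straddle the wedge at columns 290–346 near its heel at row 283. Closing now, then lifting and looking.

```bash
python3 -m handwheel '[{"delta_pos":[0,0,0],"yaw":0},{"delta_pos":[0,0,0],"yaw":0},{"delta_pos":[0,0,0],"yaw":0},{"delta_pos":[0,0,0],"yaw":0},{"delta_pos":[0,0,0],"yaw":0},{"delta_pos":[0,0,0],"yaw":0},{"delta_pos":[0,0,0],"yaw":0},{"delta_pos":[0,0,0],"yaw":0}]' 255
python3 -m handwheel '[{"delta_pos":[0,-5,0],"yaw":0},{"delta_pos":[0,-20,0],"yaw":0},{"delta_pos":[0,-40,0],"yaw":0},{"delta_pos":[0,-55,0],"yaw":0},{"delta_pos":[0,-60,0],"yaw":0},{"delta_pos":[0,-60,0],"yaw":0},{"delta_pos":[0,-60,0],"yaw":0}]'
python3 - <<'E'
from h import *
snap('wrist','w3.png');snap('scene','s3.png');snap('top','t3.png');print(robot.get_obs()['tool_pos'],robot.get_obs()['ee_rot'])
E
```

```text
time: 3.15
tool_pos: [0.4202, -0.2542, 0.0044]
ee_rot: [-1.571, 0.0, -0.189]
wrist_force: [-1.5, -0.3, 1.0]
width: 0.0339
time: 3.85
tool_pos: [0.4199, -0.2539, 0.0637]
ee_rot: [-1.57, 0.001, -0.189]
wrist_force: [0.6, 1.1, -0.7]
width: 0.0334
[ 0.41975762 -0.25376507  0.06337454] [-1.56989635  0.00182798 -0.18900383]
```

View pics/w3.png

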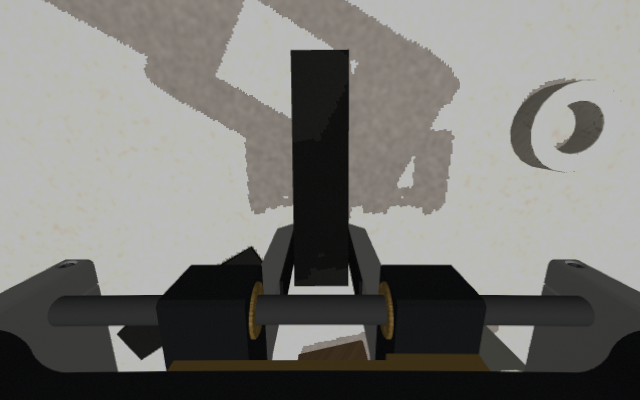

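View pics/s3.png

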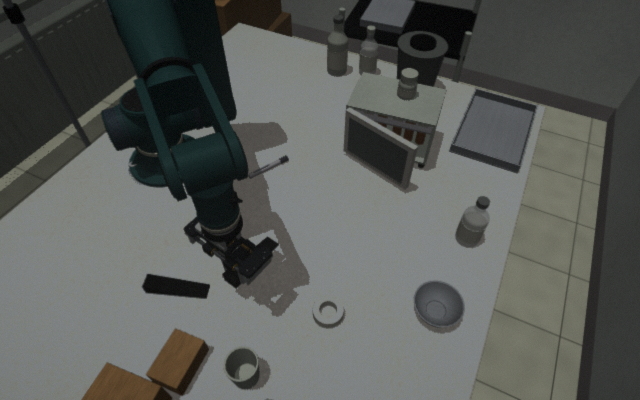

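The wedge is held level: width 33.4 mm, and its tip row in the wrist view stays at 50. Next I'm carrying it to about 240 mm in front of the door foot, turned to the cupboard's heading.

```bash
python3 -m handwheel '[{"delta_pos":[8,0,15],"yaw":-0.015},{"delta_pos":[25,0,50],"yaw":-0.05},{"delta_pos":[43,0,85],"yaw":-0.08},{"delta_pos":[62,0,122],"yaw":-0.12},{"delta_pos":[81,0,160],"yaw":-0.15},{"delta_pos":[100,0,198],"yaw":-0.19},{"delta_pos":[119,0,235],"yaw":-0.23},{"delta_pos":[138,0,272],"yaw":-0.26},{"delta_pos":[154,0,304],"yaw":-0.29},{"delta_pos":[161,0,318],"yaw":-0.305},{"delta_pos":[161,0,318],"yaw":-0.305},{"delta_pos":[161,0,318],"yaw":-0.305}]'
python3 - <<'E'
from h import *
snap('wrist','w4.png');snap('scene','s4.png');snap('top','t4.png')
E
```

```text
time: 5.2
tool_pos: [0.6374, 0.0269, 0.0637]
ee_rot: [-1.572, 0.002, 0.115]
wrist_force: [-0.3, 0.7, -0.0]
width: 0.0339
```

View pics/w4.png

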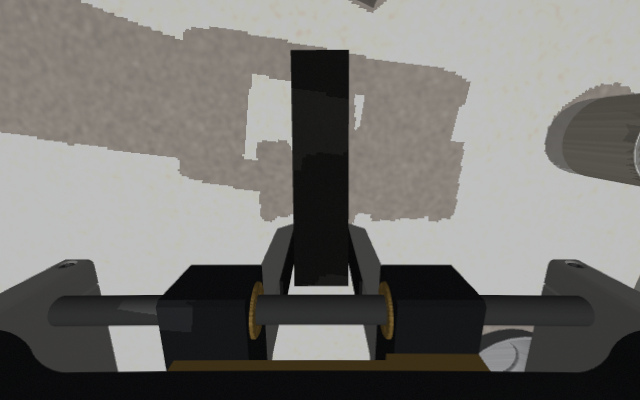

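View pics/s4.png

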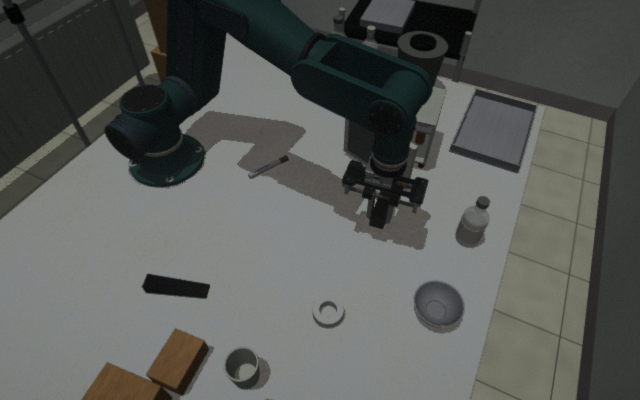

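View pics/t4.png

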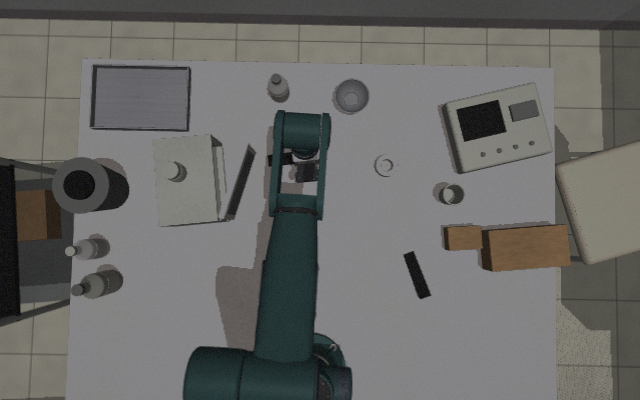

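The wedge points at the door at top (280,158), short of the open door's free end at (250,150). The free run under the door is clear. Lowering onto the counter.

```bash
python3 -m handwheel '[{"delta_pos":[0,15,0],"yaw":0},{"delta_pos":[0,35,0],"yaw":0},{"delta_pos":[0,50,0],"yaw":0},{"delta_pos":[0,57,0],"yaw":0},{"delta_pos":[0,60,0],"yaw":0},{"delta_pos":[0,60,0],"yaw":0},{"delta_pos":[0,60,0],"yaw":0}]'
python3 - <<'E'
from h import *
snap('wrist','w5.png');print(robot.get_obs()['tool_pos'],robot.get_obs()['wrist_force'])
E
```

```text
time: 6.05
tool_pos: [0.6387, 0.0277, 0.0047]
ee_rot: [-1.571, -0.001, 0.116]
wrist_force: [0.3, -0.8, -1.4]
width: 0.0338
[0.63862413 0.02779108 0.00466363] [-0.28962325  0.06883589 -0.71028088]
```

View pics/w5.png

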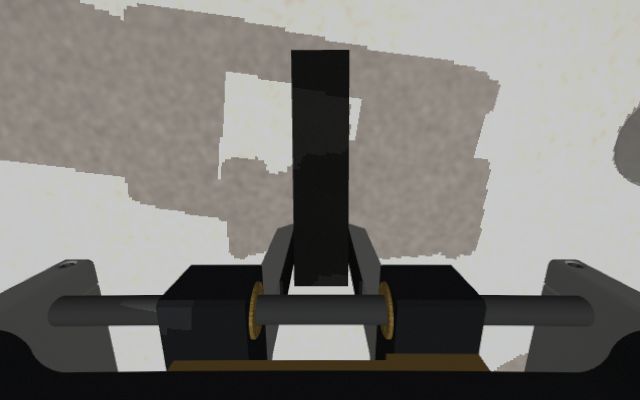

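```bash
python3 -m handwheel '[{"delta_pos":[0,1,8],"yaw":0},{"delta_pos":[0,1,20],"yaw":0},{"delta_pos":[0,1,32],"yaw":0},{"delta_pos":[0,1,44],"yaw":0},{"delta_pos":[0,1,54],"yaw":0},{"delta_pos":[0,1,60],"yaw":0},{"delta_pos":[0,1,60],"yaw":0}]'
python3 - <<'E'
from h import *
snap('wrist','w6.png');snap('top','t6.png');print(robot.get_obs()['tool_pos'],robot.get_obs()['wrist_force'])
E
```

```text
time: 6.8
tool_pos: [0.6316, 0.0893, 0.0044]
ee_rot: [-1.57, -0.002, 0.117]
wrist_force: [0.8, -0.7, 5.5]
width: 0.0337
[0.63163132 0.08925782 0.00437175] [-0.244091    0.92308022  4.72114062]
```

View pics/w6.png

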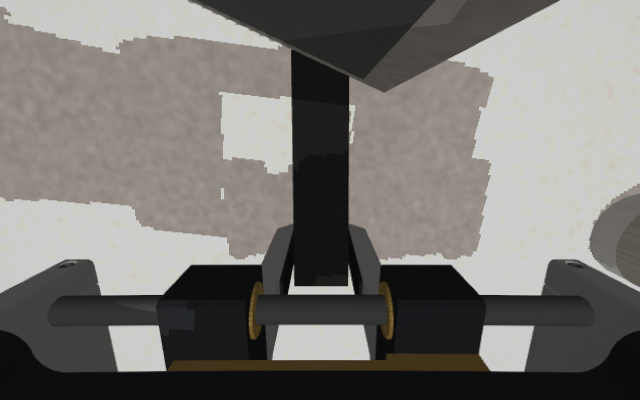

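View pics/t6.png

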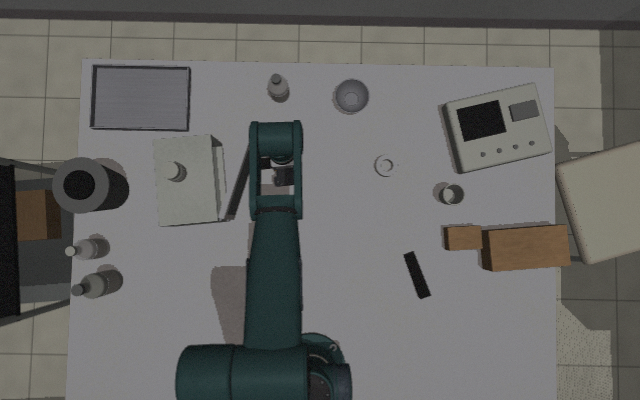

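The tip has gone under the open door: the door's corner is at wrist (385,90) and the wedge's upper end is hidden beneath its edge. I'm pressing lightly down at about 5 N. Pushing on, so the wedge and gripper body drag the door shut.

```bash
python3 -m handwheel '[{"delta_pos":[0,0,6],"yaw":0},{"delta_pos":[0,0,14],"yaw":0},{"delta_pos":[0,0,22],"yaw":0},{"delta_pos":[0,0,30],"yaw":0},{"delta_pos":[0,0,36],"yaw":0},{"delta_pos":[0,0,40],"yaw":0},{"delta_pos":[0,0,40],"yaw":0}]'
python3 - <<'E'
from h import *
snap('wrist','w7.png');snap('top','t7.png');print(robot.get_obs()['tool_pos'],robot.get_obs()['wrist_force'])
E
```

```text
time: 7.6
tool_pos: [0.6271, 0.1281, 0.0044]
ee_rot: [-1.571, -0.001, 0.117]
wrist_force: [0.6, -0.9, 5.0]
width: 0.034
[0.6270739  0.12808376 0.00437547] [-0.02109481 -1.92292299  5.13572448]
```

View pics/w7.png

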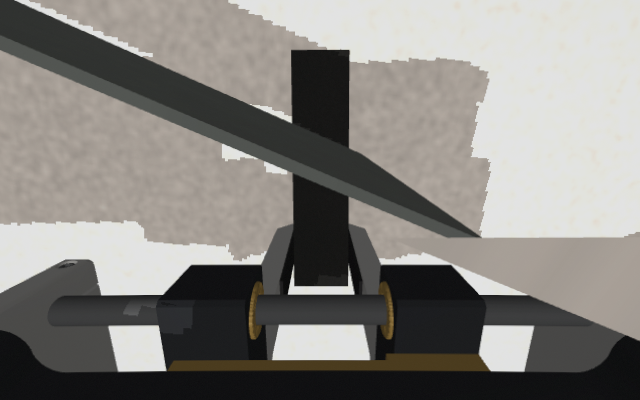

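View pics/t7.png

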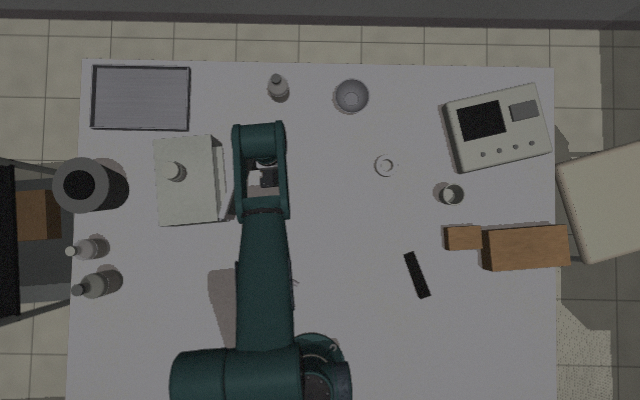

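The door now lies across the wedge, with its lower edge from wrist (0,35) to (450,237), and is being swung in by the gripper body and wedge. Continuing.

```bash
python3 -m handwheel '[{"delta_pos":[0,0,6],"yaw":0},{"delta_pos":[0,0,14],"yaw":0},{"delta_pos":[0,0,22],"yaw":0},{"delta_pos":[0,0,30],"yaw":0},{"delta_pos":[0,0,36],"yaw":0},{"delta_pos":[0,0,40],"yaw":0},{"delta_pos":[0,0,40],"yaw":0}]'
python3 - <<'E'
from h import *
snap('wrist','w8.png');snap('top','t8.png');print(robot.get_obs()['tool_pos'],robot.get_obs()['wrist_force'])
E
```

```text
time: 8.4
tool_pos: [0.6234, 0.1665, 0.0044]
ee_rot: [-1.573, -0.003, 0.116]
wrist_force: [2.3, -5.7, 4.3]
width: 0.0339
[0.62341158 0.16654498 0.00440952] [ 3.24168755 -3.98260222  5.12517968]
```

View pics/w8.png

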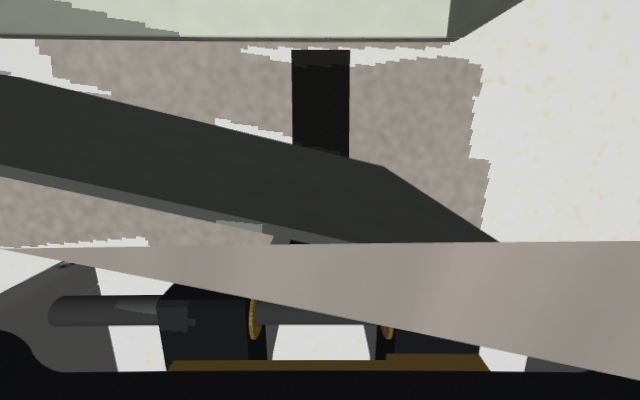

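View pics/t8.png

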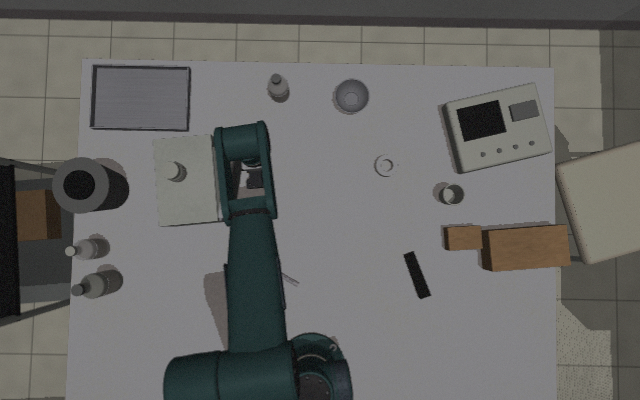

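The door is down to about 0.25 rad and rides on the wedge, and the cupboard's front edge (row 38) is parallel to the wedge's tip. Roughly 35 mm remains, so I'm going slower and watching the force.

```bash
python3 -m handwheel '[{"delta_pos":[0,0,4],"yaw":0},{"delta_pos":[0,0,9],"yaw":0},{"delta_pos":[0,0,14],"yaw":0},{"delta_pos":[0,0,19],"yaw":0},{"delta_pos":[0,0,23],"yaw":0},{"delta_pos":[0,0,25],"yaw":0},{"delta_pos":[0,0,25],"yaw":0}]'
python3 - <<'E'
from h import *
snap('wrist','w9.png');print(robot.get_obs()['tool_pos'],robot.get_obs()['wrist_force'])
E
```

```text
time: 9.2
tool_pos: [0.621, 0.1904, 0.0044]
ee_rot: [-1.574, -0.004, 0.115]
wrist_force: [4.9, -6.0, 4.4]
width: 0.0337
[0.62103363 0.19036326 0.00442608] [ 3.68660589 -6.30967865  4.97827424]
```

View pics/w9.png

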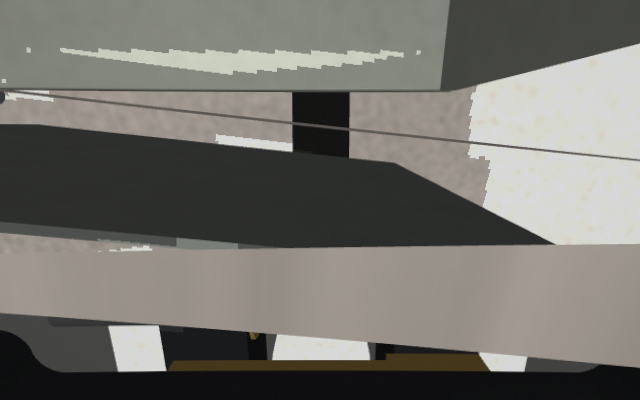

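The door is nearly shut, with its edge tilted only a few degrees from the cupboard front. Continuing in smaller steps.

```bash
python3 -m handwheel '[{"delta_pos":[0,0,2],"yaw":0},{"delta_pos":[0,0,4],"yaw":0},{"delta_pos":[0,0,6],"yaw":0},{"delta_pos":[0,0,8],"yaw":0},{"delta_pos":[0,0,8],"yaw":0}]'
python3 -m handwheel '[{"delta_pos":[0,0,1],"yaw":0},{"delta_pos":[0,0,2],"yaw":0},{"delta_pos":[0,0,3],"yaw":0},{"delta_pos":[0,0,3],"yaw":0}]'
python3 - <<'E'
from h import *
snap('wrist','w10.png');print(robot.get_obs()['tool_pos'],robot.get_obs()['wrist_force'])
E
```

```text
time: 9.75
tool_pos: [0.6203, 0.198, 0.0044]
ee_rot: [-1.574, -0.004, 0.115]
wrist_force: [4.4, -6.7, 4.2]
width: 0.0333
time: 10.15
tool_pos: [0.6199, 0.2007, 0.0044]
ee_rot: [-1.575, -0.004, 0.115]
wrist_force: [4.8, -7.1, 4.0]
width: 0.0338
[0.61996404 0.20065842 0.00442733] [ 4.05521157 -7.46756876  4.24274338]
```

View pics/w10.png

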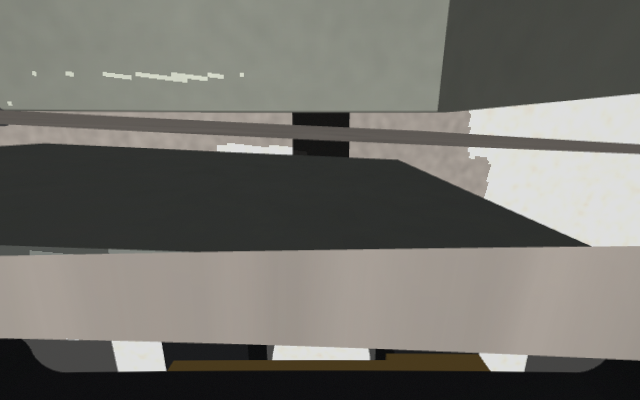

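```bash
python3 -m handwheel '[{"delta_pos":[0,0,2],"yaw":0},{"delta_pos":[0,0,4],"yaw":0},{"delta_pos":[0,0,4],"yaw":0}]'
python3 -m handwheel '[{"delta_pos":[0,0,2],"yaw":0},{"delta_pos":[0,0,3],"yaw":0},{"delta_pos":[0,0,3],"yaw":0}]'
python3 - <<'E'
from h import *
snap('wrist','w11.png');print(robot.get_obs()['tool_pos'],robot.get_obs()['wrist_force'])
E
```

```text
time: 10.5
tool_pos: [0.6194, 0.2048, 0.0044]
ee_rot: [-1.575, -0.004, 0.115]
wrist_force: [4.3, -6.6, 4.1]
width: 0.0339
time: 10.8
tool_pos: [0.6191, 0.2075, 0.0044]
ee_rot: [-1.575, -0.004, 0.115]
wrist_force: [4.7, -8.6, 3.7]
width: 0.034
[0.61905755 0.20751554 0.00439867] [ 3.97597044 -7.25575164  4.90844148]
```

View pics/w11.png

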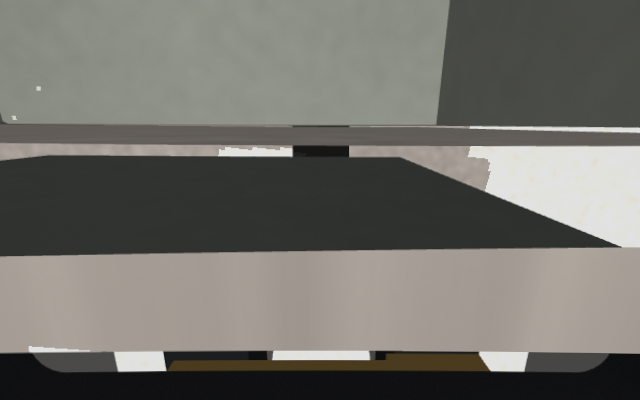

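The door's edge is now parallel to the cupboard front (row ~125), so it is practically at its stop. Pushing on to jam.

```bash
python3 -m handwheel '[{"delta_pos":[0,0,2],"yaw":0},{"delta_pos":[0,0,2],"yaw":0}]'
python3 -m handwheel '[{"delta_pos":[0,0,2],"yaw":0},{"delta_pos":[0,0,2],"yaw":0}]'
python3 -m handwheel '[{"delta_pos":[0,0,1],"yaw":0},{"delta_pos":[0,0,1],"yaw":0}]'
```

```text
time: 11.05
tool_pos: [0.6189, 0.2085, 0.0044]
ee_rot: [-1.577, -0.003, 0.115]
wrist_force: [4.7, -11.0, 5.5]
width: 0.0338
time: 11.25
tool_pos: [0.6187, 0.209, 0.0043]
ee_rot: [-1.579, -0.003, 0.115]
wrist_force: [4.3, -12.8, 4.0]
width: 0.0336
time: 11.45
tool_pos: [0.6186, 0.2091, 0.0043]
ee_rot: [-1.581, -0.003, 0.114]
wrist_force: [3.5, -15.0, 5.3]
width: 0.0335
```

```bash
python3 -m handwheel '[{"delta_pos":[0,0,2],"yaw":0},{"delta_pos":[0,0,2],"yaw":0}]'
python3 -m handwheel '[{"delta_pos":[0,0,2],"yaw":0},{"delta_pos":[0,0,2],"yaw":0},{"delta_pos":[0,0,2],"yaw":0}]'
python3 - <<'E'
from h import *
snap('wrist','w12.png');snap('scene','s12.png');print(robot.get_obs()['tool_pos'],robot.get_obs()['wrist_force'])
E
```

```text
time: 11.65
tool_pos: [0.6185, 0.2096, 0.0042]
ee_rot: [-1.583, -0.002, 0.114]
wrist_force: [4.2, -17.4, 5.1]
width: 0.0337
time: 11.95
tool_pos: [0.6184, 0.2101, 0.0043]
ee_rot: [-1.586, -0.002, 0.113]
wrist_force: [3.4, -19.6, 6.6]
width: 0.0338
[0.61837525 0.21006933 0.00421749] [  3.69764861 -19.99923754   5.76311113]
```

View pics/w12.png

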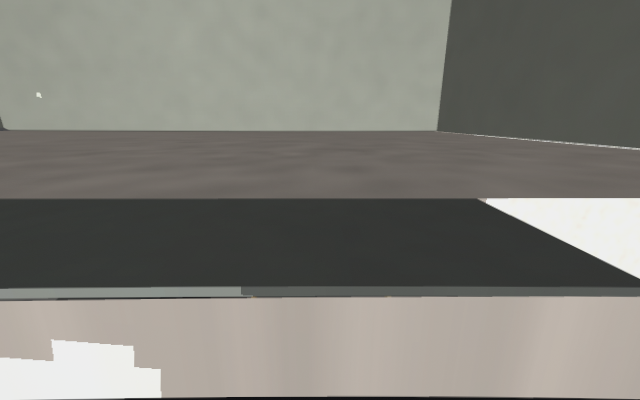

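View pics/s12.png

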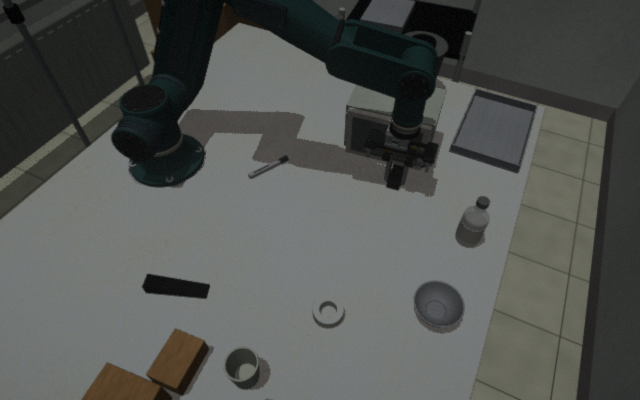

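The cupboard front edge at row 130 is level and the door below it is square to it. The views this close are cut by the camera's near plane. The scene picture shows the door flush behind the gripper. I'm checking where the 20 N acts before letting go.

```bash
python3 - <<'E'
from h import *
o=robot.get_obs();print(o['wrist_force'],o['wrist_torque'],o['width'])
E
python3 -m handwheel '[{"delta_pos":[0,0,-2],"yaw":0},{"delta_pos":[0,0,-4],"yaw":0},{"delta_pos":[0,0,-6],"yaw":0},{"delta_pos":[0,0,-6],"yaw":0}]'
python3 - <<'E'
from h import *
o=robot.get_obs();print(o['wrist_force'],o['wrist_torque'],o['tool_pos'])
E
```

```text
[  3.69764861 -19.99923754   5.76311113] [-3.57031758 -0.75530932 -0.02058501] 0.03402657429779458
time: 12.45
tool_pos: [0.6184, 0.2101, 0.0043]
ee_rot: [-1.575, -0.003, 0.115]
wrist_force: [3.2, -7.9, 4.1]
width: 0.0336
[ 3.18800192 -7.88400201  4.05713276] [-1.72432626 -0.63747024 -0.10552135] [0.61842489 0.21008789 0.00427099]
```

The lever arm is about 0.18 m, so the force was at the fingertips, meaning the wedge and not the gripper body. The wedge didn't move when the load eased, so it is jammed. Easing a little more, then opening.

```bash
python3 -m handwheel '[{"delta_pos":[0,0,-2],"yaw":0},{"delta_pos":[0,0,-3],"yaw":0},{"delta_pos":[0,0,-3],"yaw":0}]'
python3 -m handwheel '[{"delta_pos":[0,0,0],"yaw":0},{"delta_pos":[0,0,0],"yaw":0},{"delta_pos":[0,0,0],"yaw":0},{"delta_pos":[0,0,0],"yaw":0},{"delta_pos":[0,0,0],"yaw":0},{"delta_pos":[0,0,0],"yaw":0},{"delta_pos":[0,0,0],"yaw":0}]' 0
python3 - <<'E'
from h import *
snap('wrist','w13.png');snap('scene','s13.png')
E
```

```text
time: 12.75
tool_pos: [0.6184, 0.2101, 0.0042]
ee_rot: [-1.571, -0.003, 0.116]
wrist_force: [3.7, -1.4, 4.5]
width: 0.0338
time: 13.45
tool_pos: [0.617, 0.2097, 0.0034]
ee_rot: [-1.571, 0.0, 0.116]
wrist_force: [-0.1, -0.8, 0.4]
width: 0.0862
```

View pics/w13.png

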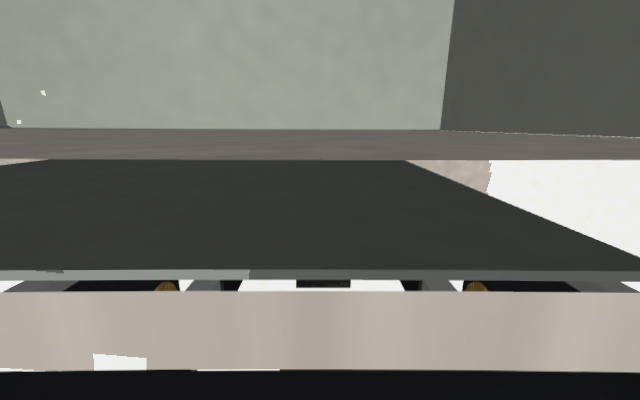

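View pics/s13.png

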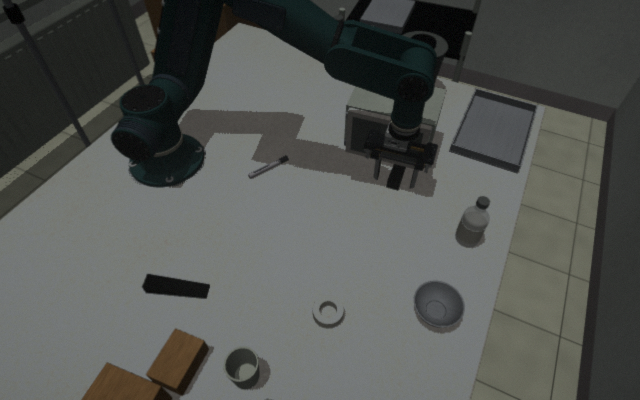

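The fingers are open and forces are about zero. The wedge stays in at scene (397,177) and the door is still flush. Backing straight off.

```bash
python3 -m handwheel '[{"delta_pos":[0,0,0],"yaw":0},{"delta_pos":[0,-2,-5],"yaw":0},{"delta_pos":[0,-3,-15],"yaw":0},{"delta_pos":[0,-3,-35],"yaw":0},{"delta_pos":[0,-3,-65],"yaw":0},{"delta_pos":[0,-3,-100],"yaw":0},{"delta_pos":[0,-30,-135],"yaw":0},{"delta_pos":[0,-60,-170],"yaw":0},{"delta_pos":[0,-80,-190],"yaw":0},{"delta_pos":[0,-80,-190],"yaw":0}]'
python3 -m handwheel '[{"delta_pos":[-20,-15,-20],"yaw":0},{"delta_pos":[-55,-30,-55],"yaw":0},{"delta_pos":[-90,-45,-90],"yaw":0},{"delta_pos":[-130,-60,-130],"yaw":0},{"delta_pos":[-165,-60,-165],"yaw":0},{"delta_pos":[-190,-60,-190],"yaw":0},{"delta_pos":[-200,-60,-200],"yaw":0},{"delta_pos":[-200,-60,-200],"yaw":0}]'
python3 - <<'E'
from h import *
snap('scene','s14.png');snap('top','t14.png')
s=cv2.imread('pics/s14.png');t=cv2.imread('pics/t14.png')
a=cv2.resize(s[70:210,330:470],(400,400),interpolation=cv2.INTER_CUBIC)
b=cv2.resize(t[120:240,145:265],(400,400),interpolation=cv2.INTER_CUBIC)
cv2.imwrite('pics/c14.png',cv2.convertScaleAbs(np.hstack([a,b]),alpha=1.7))
o=robot.get_obs();print(o['time'],o['wrist_force'])
E
```

```text
time: 14.55
tool_pos: [0.6419, 0.017, 0.0881]
ee_rot: [-1.573, -0.008, 0.111]
wrist_force: [0.9, 0.5, 0.4]
width: 0.0942
time: 15.35
tool_pos: [0.4625, -0.2011, 0.1424]
ee_rot: [-1.569, 0.001, 0.113]
wrist_force: [0.0, 0.2, 0.7]
width: 0.0941
15.45 [ 0.3454973   0.71272156 -0.62629541]
```

View pics/c14.png

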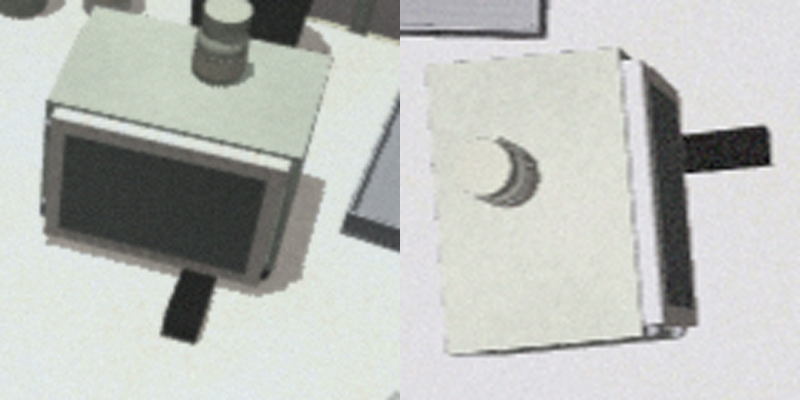

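View pics/s14.png

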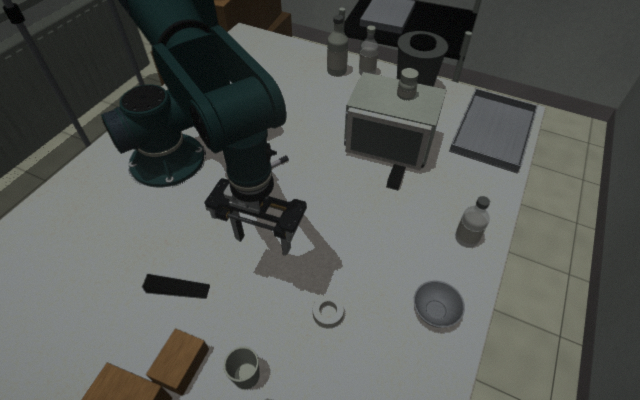

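The door is flush across its width and the wedge's heel sticks out at scene (396,177), with jar, roll and cup where they were. I'm measuring the door angle and how far the wedge is in, and checking that nothing creeps.

```bash
python3 - <<'E'
from h import *
np.set_printoptions(precision=4,suppress=True)
T,S=ld('t14'),ld('s14')
g=cv2.GaussianBlur(cv2.cvtColor(T['image'],cv2.COLOR_RGB2GRAY).astype(np.float32),(0,0),.8)
# white strip: outer edge = strongest fall right of strip
P=[]
for r in range(146,212,3):
    d=np.diff(g[r,208:226]); i=int(d.argmin())
    if 0<i<len(d)-1:
        a,b,c=d[i-1:i+2]; i=i+.5*(a-c)/(a-2*b+c)
    P.append(onz(T,(208.5+i,r),.165)[:2])
P=np.array(P); 
l=cv2.fitLine(P.astype(np.float32),cv2.DIST_HUBER,0,.001,.001).ravel()
yaw=np.arctan2(l[1],l[0])%np.pi; print('door line',yaw,'shut line exp',(1.6872+np.pi/2)%np.pi,l)
c=np.array([.5494,.3525]);X=np.array([np.cos(1.6872),np.sin(1.6872)]);Y=np.array([-X[1],X[0]])
print('door outer top edge, cupboard frame',np.c_[(P-c)@X,(P-c)@Y][::4])
# wedge heel top edge: top crop (770,127),(772,165) -> /3.333
for q in [(370,127),(371,165)]:
    px=(145+q[0]/400*120,120+q[1]/400*120); w=onz(T,px,.029)[:2]-c; print('heel',w@X,w@Y)
for q in [(163,334),(195,344)]:
    px=(330+q[0]/400*140,70+q[1]/400*140); w=onz(S,px,0)[:2]-c; print('heel bottom',w@X,w@Y)
for n in ('top','scene'):
    a=ld(n+'0')['image'].astype(int)
    for k,(x,y) in {'top':{'tape':(384,167),'cup':(450,195),'jar':(175,172)},'scene':{'tape':(328,313),'cup':(242,368),'jar':(407,84)}}[n].items():
        b=(T if n=='top' else S)['image'].astype(int)
        print(n,k,np.abs(a[y-20:y+20,x-20:x+20]-b[y-20:y+20,x-20:x+20]).mean())
print('shift',cv2.phaseCorrelate(np.float32(g[125:235,150:265]),np.float32(cv2.GaussianBlur(cv2.cvtColor(robot.snapshot('top')['image'],cv2.COLOR_RGB2GRAY).astype(np.float32),(0,0),.8)[125:235,150:265])))
E
```

```text
door line 0.114470534 shut line exp 0.11640367320510325 [0.9935 0.1142 0.5507 0.2555]
door outer top edge, cupboard frame [[-0.0966 -0.0842]
 [-0.0967 -0.0507]
 [-0.0965 -0.0174]
 [-0.0965  0.0159]
 [-0.0963  0.0491]
 [-0.0966  0.0822]]
heel -0.18121636390165943 -0.06362162289931539
heel -0.1790183713469528 -0.028496326554724397
heel bottom -0.169985186342857 -0.03682928603212695
heel bottom -0.17194319400479618 -0.06884128810634657
top tape 18.962291666666665
top cup 16.719166666666666
top jar 5.754791666666667
scene tape 9.090208333333333
scene cup 6.67
scene jar 6.695416666666667
shift ((-0.012463124528878211, -0.011669586074233962), 1.0053692530261145)
```

The door angle reads within 0.002 rad of shut and the tip is about 61 mm in past the door face. Nothing has crept since release. Handing in.

```bash
python3 - <<'E'
from h import *
o=robot.get_obs();print(o['time'],o['qvel'].round(4),robot.close_job())
E
```

```text
the job is handed in; nothing more can be done
15.5 [ 0.0141  0.0023 -0.0088 -0.0071  0.0018 -0.0036] None
```

The door is shut and held by the jammed wedge, and I handed the job in at 15.5 s; no verdict was reported. I picked up the left-hand wedge near its heel and laid it flat in front of the open door. Sliding it in thin end first swung the door shut, and I pushed until the force reached about 20 N. Then I eased off, let go and backed away.

**Last checks that passed:**
- **Door:** its angle measured within about 0.002 rad of shut, with the outer face at cupboard x ≈ −96.5 mm (−96 when shut).
- **Wedge:** its tip is about 61 mm in past the door face, and it did not move when I eased off or opened the fingers.
- **Robot:** clear of everything, with wrist force about zero.

**Checks that were weaker or disagreed:**
- **Heel position:** the two camera views differ by about 9 mm (−180 and −171 mm), well inside the margin.
- **Wedge tilt and contact force:** I did not measure the wedge's tilt or its force on the door after release.
- **Roll and cup:** a before/after comparison in the top view showed some difference around both. I put it down to the arm's shadow without confirming it. In the scene view the roll, cup and jar are at the same pixels as at the start.
- **Heel height:** one early reading from the top and wrist views was wrong because those views are too close together. The scene view gave the right 29 mm.
- **Refused commands:** two early move calls were rejected for a missing key, and nothing moved.

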